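# Stow the bench meter in its bay and shut the door

### The job

Put the yellow bench meter away: slide it over the bench through the open mouth of the low white storage bay until all of it is inside, then swing the blue door fully shut behind it. Keep the meter upright, and leave the lens, the saddle, the filter tray and the screwdriver where they are.

Things in the scene. Friction and masses are not known exactly. Their poses are not given: they have to be found in the camera images.
- bay: low white storage bay fixed to the bench, no floor. Origin: on the bench, mid-mouth; x points into the bay, y to the left seen from the mouth, z up. Inside 122 wide (y -61 to 61), 125 deep (x 0 to 125), 54 high; walls 6 thick. The clear roof covers only x = 30 to 131 and its top is 58 above the bench: the first 30 behind the mouth are open above.
- door (a joint): angle of the bay's blue door, rad: 0 shut, 1.57 straight out from the mouth, stop at 2.3. Vertical hinge at the mouth's left (+y) end; light friction (under 1 N mid-door), stays where left, no latch. Panel 132 wide, 2 to 54 above the bench, 6 thick; shut, it spans bay x -6 to 0, y 67 to -65. A 14 mm steel knob stands 19 out from its outer face, 117 from the hinge.
- door_hinge (a point): point on the door's hinge axis, 28 above the bench, at x = 0, y = 67 in the bay's frame; it does not move
- meter: loose yellow bench meter, a box with a dial on its white top, 0.3 to 0.6 kg, too wide for the gripper: 95 long (its x), 100 wide (its y), 46 high, on four 2 mm feet. Origin: centre of its underside. It starts before the mouth and to the right (-y) of it, clear of the door; its x points roughly into the bay.
- lens: lens in a black round mount on a stand, base 56 in diameter, 112 high; leave alone. Origin: centre of its underside.
- saddle: dark steel bench saddle 70 x 50 with a black post, 63 high, brass screw at the side; leave alone. Origin: centre of its underside.
- filters: small open wooden tray 70 x 60 x 30, right of the bay; leave alone. Origin: centre of its underside.
- driver: screwdriver about 160 long lying left of the bay; leave alone.
There are look-alikes about, which are no part of the job. What is meant by the bay is not green, and is the smaller of those in its own colour. Several things have the shape of the meter; the one meant has the colours described above.

How it is judged:
On the way:
1. the meter is in the bay, all of it behind the mouth (x of meter in the frame of bay between 0.044 and 0.09 m and y of meter in the frame of bay between -0.03 and 0.03 m and angle between meter's own z axis and vertical below 0.1 rad), for 0.1 s.
At the end, for the whole second after the job is handed in: The meter stands upright (within 0.1 rad) and still inside the bay, its centre 44 to 90 mm behind the mouth and within 30 mm of the bay's middle; the door is shut (within 0.07 rad) and still; the four bystanders are within 25 mm of where they stood (all of step 1 and value of joint door below 0.07 rad and linear speed of meter below 0.02 m/s and velocity of joint door below 0.1 rad/s and distance of each of lens, saddle, filters, driver from where it was at the start of the episode below 0.025 m); the robot touches nothing.
It fails at once if the meter is tipped by more than 0.35 rad (angle between meter's own z axis and vertical above 0.35 rad).
It fails at once if the lens on its stand is pushed more than 25 mm away (distance of lens from where it was at the start of the episode above 0.025 m).
It fails at once if the bench saddle is pushed more than 25 mm away (distance of saddle from where it was at the start of the episode above 0.025 m).
It fails at once if the filter tray is pushed more than 25 mm away (distance of filters from where it was at the start of the episode above 0.025 m).
It fails at once if the screwdriver is pushed more than 25 mm away (distance of driver from where it was at the start of the episode above 0.025 m).
It also fails if it takes over 64 s, if anything falls off the work surface, if the arm or the gripper's body presses on something with over 40 N, if the wrist force passes 120 N, or if a joint passes its speed limit or range.

### The arm

A 6-joint arm with a two-finger parallel gripper is mounted at the origin on the work surface. World frame = base frame: x ahead of the robot, y to its left, z up, the work surface at z = 0. Lengths are in m, angles in rad, forces in N, time in s.
With the tool pointing down it reaches from about 0.375 to 0.9 m from the base axis. Payload 3.1 kg.
Tool frame: the origin (TCP) lies on the centre line of the jaws, within the pads' length; the fingertips stand 19 mm ahead of it and the grasp point (between the pads) is the TCP; z points along the fingers, y is the line along which they close (so a half turn about z gives the same grasp; the last joint's range is limited). The gripper opens to 85 mm and grips with 20 to 120 N. Pads are 22 mm wide; open, the fingers measure 114 mm over their backs; the gripper's body (76 mm by 85 mm) begins 54 mm behind the grasp point. The pads swing forward as they close: fully open they stand 13 mm farther back than shut.
Start: joints at [0.932, 0.527, 1.433, -0, 1.181, -0.178], TCP at [0.277, 0.56, 0.25] pointing down, gripper open.
Joint ranges: [-3.08, 3.08], [-0.75, 2.2], [0.22, 2.44], [-1.43, 4.57], [0, 2.65], [-2.85, 2.85]. Speed limits (rad/s): [2.79, 2.79, 3.14, 3.14, 3.14, 3.14].

### API

Orientations are given as a unit quaternion [x, y, z, w].
In Python, from station import manip gives the robot as it stands.
- The arm moves only by the tool servo_tool, never from a script. Its argument "rows" is a list that holds one entry, the list of rows, each a list of 7 numbers: the turn, a rotation vector about the tool's x, y, z in degrees, then the shift along the tool's x, y, z in m, then the gripper command: -1 is shut, 1 is fully open, values between are in proportion. In form: [[[wx, wy, wz, tx, ty, tz, jaw], ...]]. A call has 1 to 8 rows; each row shifts and turns the commanded pose from where the row before left it, along the tool's axes as they then stand; what a row does not reach is not made up. A row lasts 1/12 s, in which the tool goes at most 41.7 mm and 7.16 degrees, less where a joint would pass 70% of its speed; a pose out of reach is approached as far as the arm can. A call is refused whole if a number of a shift passes 0.0417 or a number of a turn 7.16, either way. A call with a gripper value outside its range is refused whole. The fingers move at their own pace and stop on an object; "squeeze" is the grip in N (left out, the last holds). Time passes only in rows, so rows that do not move let the fingers close. It gives the time, the measured TCP pose, the force, the opening and the grip force at its end, in the units of the state.
- manip.sense(): the state, without advancing time (a new reading comes with each control period).
- manip.snapshot(name): name is "side" or "top"; returns the picture (420x560x3 uint8, blue, green, red); there is no depth.
- manip.camera_info(name): a dict with "K" (3x3 intrinsics, pixels), "k1" (the pictures are not rectified: a ray, as slopes to the right and down, at radius r is drawn at 1 + k1 r^2 times it, then the intrinsics apply), "camera_from_world" (4x4, takes a point from world to camera coordinates). Camera axes: x right, y down, z forward; pixel columns grow to the right and rows downward; lengths in m; the calibration is good to about 2 mm. A picture is of the moment at which its call begins. camera_info takes no time and is no camera call.
- manip.sign_off(): hands the job in; it is judged then, once.
The state is a dict: "t": time; "q": joint angles; "qd": joint speeds; "tau": joint torques, N m; "tcp_pos": TCP position; "tool_rot": TCP orientation; "force": force on the tool from outside, world axes, zero at the start; "ft_torque": the same for the moment, N m; "finger_gap": opening from 0.0 (shut) to 1.0 (fully open); "gripper_force": force on a finger pad.
Only numpy, scipy, OpenCV 4.12 (cv2) and the standard library are available. Lean on these libraries where they do the work, as an engineer would, in place of code of your own. Each camera call takes 0.05 s, during which the arm holds its last target. There are 200 camera calls.

## Working session

There is one attempt and no reset: what is moved stays moved. The work goes in short steps, Python scripts to look and compute and a tool call to move; the robot and the scene stay as the last step left them, time stands still between calls to the robot, and variables do not carry over. Pictures are saved under pics/ and viewed, at most 10 in all, crops included, and the job is handed in when it is done.

Besides the shell and the picture viewer there is one more tool, called after ">>>" as name(argument=value, ...) on one line, values as JSON. servo_tool: Moves the arm, as the interface text tells. Its arguments: {"type":"object","properties":{"rows":{"type":"array","items":{"type":"array","items":{"type":"array","items":{"type":"number"}}}},"squeeze":{"type":"number"}},"required":["rows"]}

```bash
mkdir -p pics; ls; cat > h.py <<'E'
import numpy as np, cv2
from station import manip
def ray(cam,uv):
    c=manip.camera_info(cam);K=np.array(c["K"]);T=np.array(c["camera_from_world"]);k=c["k1"]
    d=(np.array(uv,float)-[K[0,2],K[1,2]])/[K[0,0],K[1,1]]
    s=d.copy()
    for _ in range(30): s=d/(1+k*(s@s))
    R=T[:3,:3]; return -R.T@T[:3,3], R.T@np.array([s[0],s[1],1])
def onz(cam,uv,z):
    o,d=ray(cam,uv); return o+d*(z-o[2])/d[2]
def proj(cam,p):
    c=manip.camera_info(cam);K=np.array(c["K"]);T=np.array(c["camera_from_world"]);k=c["k1"]
    q=T[:3,:3]@np.array(p)+T[:3,3]; s=q[:2]/q[2]; s=s*(1+k*(s@s)); return s*[K[0,0],K[1,1]]+[K[0,2],K[1,2]]
E
python3 - <<'E'
from h import *
for n in("side","top"):
    im=manip.snapshot(n); cv2.imwrite(f"pics/{n}0.png",im)
    c=manip.camera_info(n); print(n,c["k1"],ray(n,(280,210)))
print(manip.sense())
a=cv2.imread("pics/top0.png");cv2.imwrite("pics/top0b.png",cv2.resize(a,(800,600)))
a=cv2.imread("pics/side0.png");cv2.imwrite("pics/side0b.png",cv2.resize(a,(800,600)))
E
```

```text
pics
side -0.09944053455664978 (array([ 0.12179471, -0.64256334,  0.76695933]), array([ 0.39035872,  0.61354368, -0.68648522]))
top -0.05011902099315229 (array([0.3128545 , 0.00732092, 1.01078371]), array([ 0.22307209, -0.01857596, -0.97462734]))
{'t': 0.1, 'q': array([ 9.32515854e-01,  5.28370972e-01,  1.43376952e+00,  8.40706700e-06,
        1.18142292e+00, -1.78499747e-01]), 'qd': array([-1.58390218e-03, -9.16997723e-05, -1.53917670e-03, -3.63295001e-04,
       -8.30250352e-04, -1.44458030e-04]), 'tau': array([-1.31015258e-05, -4.43303955e+01, -1.78586018e+01, -2.31910835e-04,
        3.92196758e-03,  5.14585579e-06]), 'tcp_pos': array([0.27694726, 0.55961039, 0.2494343 ]), 'tool_rot': array([ 2.27872219e-01,  9.73690547e-01, -9.02797499e-04, -3.94892859e-04]), 'force': array([-0.01372915, -0.25078836,  0.55540627]), 'ft_torque': array([0.02479169, 0.00703747, 0.01766645]), 'gripper_force': 0.0, 'finger_gap': 1.0021345405856237}
```

View pics/top0b.png

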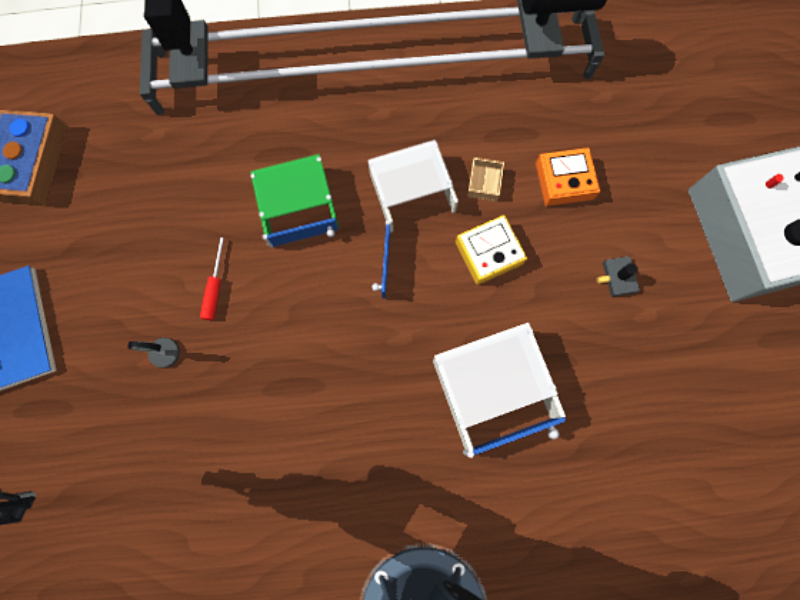

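View pics/side0b.png

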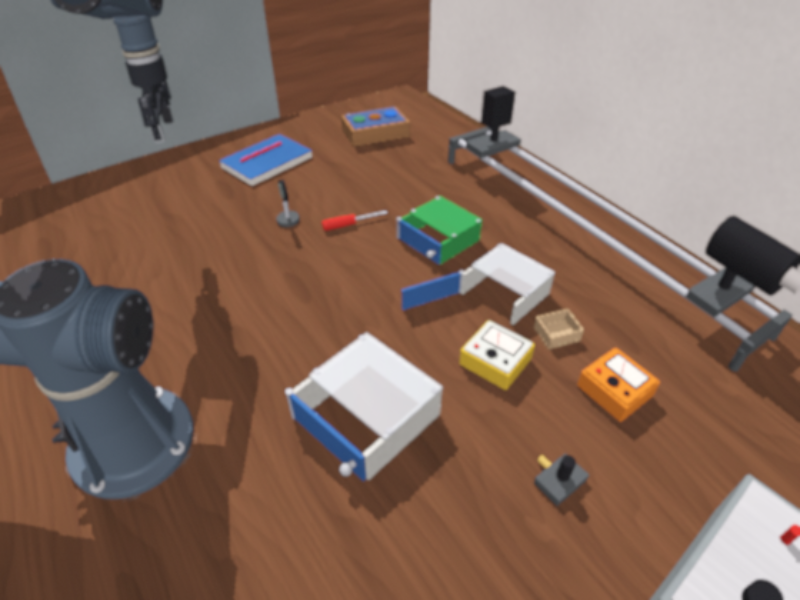

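Candidates, in the top view (800-wide): small white bay (410,180), big white bay (500,390), green bay (293,200). The small white one fits, being white and the smaller of the two. Meters: yellow with a white top (490,250), orange (568,177). The yellow one fits. I'll confirm this in one crop.

```bash
python3 - <<'E'
from h import *
a=cv2.imread("pics/top0.png");x0,y0=245,90
cv2.imwrite("pics/crop.png",cv2.resize(a[y0:y0+125,x0:x0+140],None,fx=4.8,fy=4.8,interpolation=cv2.INTER_CUBIC))
hsv=cv2.cvtColor(a,cv2.COLOR_BGR2HSV)
for nm,lo,hi in(("yel",(22,120,120),(33,255,255)),("blue",(100,120,60),(125,255,255)),("white",(0,0,170),(179,45,255))):
    m=cv2.inRange(hsv,lo,hi)
    if nm=="yel": m=cv2.morphologyEx(m,cv2.MORPH_CLOSE,np.ones((5,5)))
    cs,_=cv2.findContours(m,0,2)
    for c in cs:
        r=cv2.minAreaRect(c); u,v=r[0]
        if cv2.contourArea(c)>60 and 240<u<380 and 90<v<215:
            print(nm,cv2.contourArea(c),r); print(cv2.approxPolyDP(cv2.convexHull(c),2,True)[:,0].tolist())
E
```

```text
yel 135.5 ((342.8583984375, 172.94900512695312), (35.128257751464844, 39.49267578125), 64.79888153076172)
[[320, 165], [328, 161], [366, 176], [368, 180], [333, 197]]
blue 91.0 ((269.571044921875, 182.00506591796875), (2.849881887435913, 50.08667755126953), 4.085616588592529)
[[271, 157], [268, 207]]
white 998.5 ((344.3000183105469, 172.10000610351562), (32.64659118652344, 33.541019439697266), 63.43495178222656)
[[352, 152], [366, 179], [336, 192], [323, 165]]
white 1807.5 ((288.75146484375, 128.5298614501953), (51.15730285644531, 53.158355712890625), 73.1416015625)
[[304, 98], [320, 140], [316, 147], [270, 156], [258, 112]]
```

View pics/crop.png

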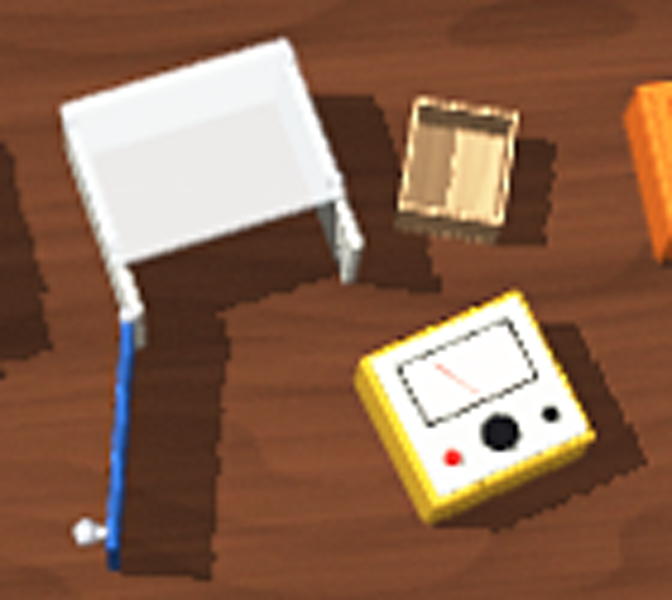

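The crop confirms the targets. The small white bay has its blue door open to the left, from (128,318) to (113,568) in the crop. The yellow meter's top corners are about (358,362), (520,293), (594,435) and (430,503).

```bash
python3 - <<'E'
from h import *
P=lambda u,v,z:onz("top",(u/4.8+245-.4,v/4.8+90-.4),z)
m=[P(*p,.048) for p in((358,362),(520,293),(594,435),(430,503))]
for p in m: print("meter",p.round(4))
print([np.linalg.norm(m[i]-m[(i+1)%4]).round(4) for i in range(4)], np.mean(m,0).round(4))
x=(m[0]+m[1]-m[2]-m[3]);print("yaw",np.degrees(np.arctan2(x[1],x[0])), np.degrees(np.arctan2(*( (m[0]+m[3]-m[1]-m[2])[[0,1]]*[-1,1]))))
b=[P(*p,.058) for p in((62,107),(288,40),(345,195),(118,263))]
for p in b: print("roof",p.round(4))
print([np.linalg.norm(b[i]-b[(i+1)%4]).round(4) for i in range(4)])
y=b[0]-b[1]+b[3]-b[2]; x=b[0]-b[3]+b[1]-b[2]
print("yaw x",np.degrees(np.arctan2(x[1],x[0])),"from y",np.degrees(np.arctan2(-y[0],y[1])))
for n,p in dict(LWouter=(125,318,.054),RWouter=(361,243,.054),RWinner=(345,250,.054),doorH=(130,320,.054),doorEnd=(115,567,.054),knob=(84,532,.028)).items(): print(n,P(*p).round(4))
E
```

```text
meter [ 0.6446 -0.1253  0.048 ]
meter [ 0.6765 -0.2198  0.048 ]
meter [ 0.591  -0.2487  0.048 ]
meter [ 0.5613 -0.1546  0.048 ]
[np.float64(0.0997), np.float64(0.0902), np.float64(0.0987), np.float64(0.0884)] [ 0.6184 -0.1871  0.048 ]
yaw 19.03233532183323 18.088331278312918
roof [0.8077 0.0242 0.058 ]
roof [ 0.8373 -0.1072  0.058 ]
roof [ 0.7394 -0.1283  0.058 ]
roof [0.7108 0.001  0.058 ]
[np.float64(0.1346), np.float64(0.1002), np.float64(0.1324), np.float64(0.0996)]
yaw x 12.831186953862664 from y 12.57308810380447
LWouter [ 6.799e-01 -1.000e-04  5.400e-02]
RWouter [ 0.7117 -0.1344  0.054 ]
RWinner [ 0.7084 -0.125   0.054 ]
doorH [ 0.6785 -0.0027  0.054 ]
doorEnd [0.5405 0.0176 0.054 ]
knob [0.568  0.0331 0.028 ]
```

```bash
cat >> h.py <<'E'
from scipy.spatial.transform import Rotation as Ro
O=np.array([.6955,-.0703]);a=np.radians(12.7);U=np.array([np.cos(a),np.sin(a)]);V=np.array([-U[1],U[0]])
bay=lambda p:np.array([(np.array(p)[:2]-O)@U,(np.array(p)[:2]-O)@V]).round(4)
def st():
    s=manip.sense(); R=Ro.from_quat(s["tool_rot"]).as_matrix()
    print("t",round(s["t"],2),"tcp",s["tcp_pos"].round(4),"bay",bay(s["tcp_pos"]),"toolx/y yaw in bay",[round(float(np.degrees(np.arctan2(R[1,i],R[0,i]))-12.7),1) for i in(0,1)],"F",s["force"].round(1),"gap",round(s["finger_gap"],2))
E
python3 - <<'E'
from h import *
st()
for n,p,z in(("bigbay backR",(528,325),.06),("bigbay backL",(434,357),.06),("saddle",(622,278),0.02),("screw",(599,279),.02),("tray frontL",(470,198),0.03),("tray frontR",(500,200),.03)):
    q=onz("top",np.array(p)/1.4286,z);print(n,q.round(3),bay(q))
print(bay((.6184,-.1871)))
E
```

```text
t 0.1 tcp [0.2769 0.5596 0.2494] bay [-0.2698  0.7065] toolx/y yaw in bay [141.0, 51.0] F [-0.  -0.3  0.6] gap 1.0
bigbay backR [ 0.464 -0.231  0.06 ] [-0.2607 -0.1055]
bigbay backL [ 0.424 -0.06   0.06 ] [-0.2625  0.0698]
saddle [ 0.543 -0.431  0.02 ] [-0.2285 -0.318 ]
screw [ 0.545 -0.387  0.02 ] [-0.2167 -0.2756]
tray frontL [ 0.724 -0.164  0.03 ] [ 0.0074 -0.0972]
tray frontR [ 0.715 -0.22   0.03 ] [-0.0141 -0.1506]
[-0.1009 -0.097 ]
```

>>> servo_tool(rows=[[[0, 0, 6.36, 0, 0, 0, 0], [0, 0, 6.36, 0, 0, 0, 0], [0, 0, 6.36, 0, 0, 0, 0], [0, 0, 6.36, 0, 0, 0, 0], [0, 0, 6.36, 0, 0, 0, 0], [0, 0, 6.36, 0, 0, 0, 0], [0, 0, 6.36, 0, 0, 0, 0], [0, 0, 6.36, 0, 0, 0, 0]]])

```text
t: 0.77
tcp_pos: [0.2771, 0.5598, 0.2497]
tool_rot: [0.626, 0.78, -0.001, 0.0]
force: [0.3, -0.4, -0.2]
finger_gap: 0.504
gripper_force: 0.0
```

>>> servo_tool(rows=[[[0, 0, 0, -0.0371, 0.007, 0, 0], [0, 0, 0, -0.0371, 0.007, 0, 0], [0, 0, 0, -0.0371, 0.007, 0, 0], [0, 0, 0, -0.0371, 0.007, 0, 0], [0, 0, 0, -0.0371, 0.007, 0, 0], [0, 0, 0, -0.0371, 0.007, 0, 0], [0, 0, 0, -0.0371, 0.007, 0, 0], [0, 0, 0, -0.0371, 0.007, 0, 0]]])

```text
t: 1.43
tcp_pos: [0.3976, 0.2813, 0.2501]
tool_rot: [0.624, 0.782, -0.0, -0.0]
force: [0.9, 0.4, 0.6]
finger_gap: 0.498
gripper_force: 0.0
```

>>> servo_tool(rows=[[[0, 0, 0, -0.0371, 0.007, 0, 0], [0, 0, 0, -0.0371, 0.007, 0, 0], [0, 0, 0, -0.0371, 0.007, 0, 0], [0, 0, 0, -0.0371, 0.007, 0, 0], [0, 0, 0, -0.0371, 0.007, 0, 0], [0, 0, 0, -0.0371, 0.007, 0, 0], [0, 0, 0, -0.0371, 0.007, 0, 0], [0, 0, 0, -0.0371, 0.007, 0, 0]]])

```text
t: 2.1
tcp_pos: [0.5179, 0.0041, 0.2501]
tool_rot: [0.624, 0.781, -0.0, -0.0]
force: [0.3, -0.0, 0.0]
finger_gap: 0.503
gripper_force: 0.0
```

>>> servo_tool(rows=[[[0, 0, 0, -0.0371, 0.007, 0, 0.3], [0, 0, 0, -0.0371, 0.007, 0, 0.3], [0, 0, 0, -0.0371, 0.007, 0, 0.3], [0, 0, 0, -0.0371, 0.007, 0, 0.3], [0, 0, 0, -0.0371, 0.007, 0, 0.3], [0, 0, 0, -0.0371, 0.007, 0, 0.3], [0, 0, 0, -0.0371, 0.007, 0, 0.3], [0, 0, 0, -0.0371, 0.007, 0, 0.3]]])

```text
t: 2.77
tcp_pos: [0.6381, -0.2728, 0.2496]
tool_rot: [0.624, 0.781, -0.0, -0.001]
force: [1.0, -0.3, 0.2]
finger_gap: 0.646
gripper_force: 0.0
```

```bash
python3 -c "
from h import *
st()"
```

```text
t 2.77 tcp [ 0.6381 -0.2728  0.2496] bay [-0.1005 -0.1849] toolx/y yaw in bay [90.1, 0.1] F [ 1.  -0.3  0.2] gap 0.65
```

>>> servo_tool(rows=[[[0, 0, 0, 0, 0, 0.035, 0.3], [0, 0, 0, 0, 0, 0.035, 0.3], [0, 0, 0, 0, 0, 0.035, 0.3], [0, 0, 0, 0, 0, 0.035, 0.3], [0, 0, 0, 0, 0, 0.035, 0.3], [0, 0, 0, 0, 0, 0.025, 0.3], [0, 0, 0, 0, 0, 0.017, 0.3], [0, 0, 0, 0, 0, 0, 0.3]]])

```text
t: 3.43
tcp_pos: [0.6347, -0.2691, 0.0278]
tool_rot: [0.624, 0.781, -0.001, -0.005]
force: [-0.5, 0.1, -1.0]
finger_gap: 0.646
gripper_force: 0.0
```

```bash
python3 - <<'E'
from h import *
st()
for n in("top","side"):
    im=manip.snapshot(n); cv2.imwrite(f"pics/{n}1.png",im)
    x,y=(245,90) if n=="top" else (250,150)
    cv2.imwrite(f"pics/{n}1c.png",cv2.resize(im[y:y+125,x:x+170],None,fx=4,fy=4,interpolation=cv2.INTER_CUBIC))
a=[cv2.imread(f"pics/{n}1c.png")[:,:] for n in("top","side")]
cv2.imwrite("pics/two1.png",cv2.resize(np.hstack(a),(800,294)))
E
```

```text
t 3.43 tcp [ 0.6347 -0.2691  0.0278] bay [-0.1031 -0.1806] toolx/y yaw in bay [90.1, 0.1] F [-0.5  0.1 -1. ] gap 0.65
```

View pics/two1.png

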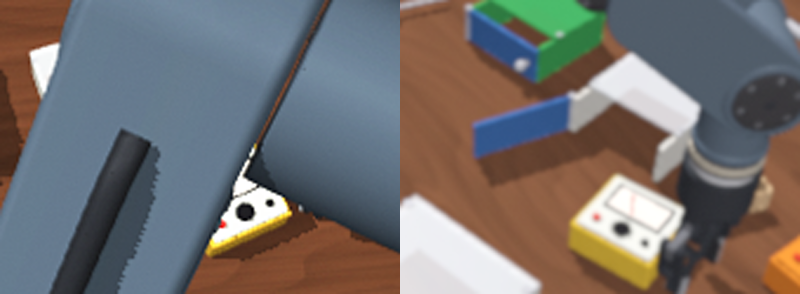

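>>> servo_tool(rows=[[[0, 0, 0, 0.006, 0, 0, 0.3], [0, 0, 0, 0.008, 0, 0, 0.3], [0, 0, 0, 0.01, 0, 0, 0.3], [0, 0, 0, 0.01, 0, 0, 0.3], [0, 0, 0, 0.01, 0, 0, 0.3], [0, 0, 0, 0.01, 0, 0, 0.3], [0, 0, 0, 0.01, 0, 0, 0.3], [0, 0, 0, 0.01, 0, 0, 0.3]]])

```text
t: 4.2
tcp_pos: [0.6223, -0.1984, 0.0341]
tool_rot: [0.624, 0.781, 0.0, 0.001]
force: [2.4, -4.0, 2.9]
finger_gap: 0.651
gripper_force: 2.0
```

>>> servo_tool(rows=[[[0, 0, 0, 0.01, 0, 0, 0.3], [0, 0, 0, 0.01, 0, 0, 0.3], [0, 0, 0, 0.008, 0, 0, 0.3], [0, 0, 0, 0.005, 0, 0, 0.3], [0, 0, 0, 0.002, 0, 0, 0.3], [0, 0, 0, 0, 0, 0, 0.3]]])

```text
t: 4.7
tcp_pos: [0.6131, -0.1635, 0.0328]
tool_rot: [0.624, 0.781, 0.0, -0.001]
force: [0.8, -0.3, 0.4]
finger_gap: 0.653
gripper_force: 0.2
```

```bash
cat >> h.py <<'E'
def meter(n="x"):
    im=manip.snapshot("side");cv2.imwrite(f"pics/s{n}.png",im)
    cv2.imwrite(f"pics/s{n}c.png",cv2.resize(im[140:290,230:430],None,fx=4,fy=4,interpolation=cv2.INTER_CUBIC))
    im=manip.snapshot("top");cv2.imwrite(f"pics/t{n}.png",im)
PS=lambda u,v,z:onz("side",(u/4+230-.4,v/4+140-.4),z)
E
python3 -c "
from h import *
st();meter('A')"
```

```text
t 4.7 tcp [ 0.6131 -0.1635  0.0328] bay [-0.1009 -0.0728] toolx/y yaw in bay [90.1, 0.1] F [ 0.8 -0.3  0.4] gap 0.65
```

View pics/sAc.png

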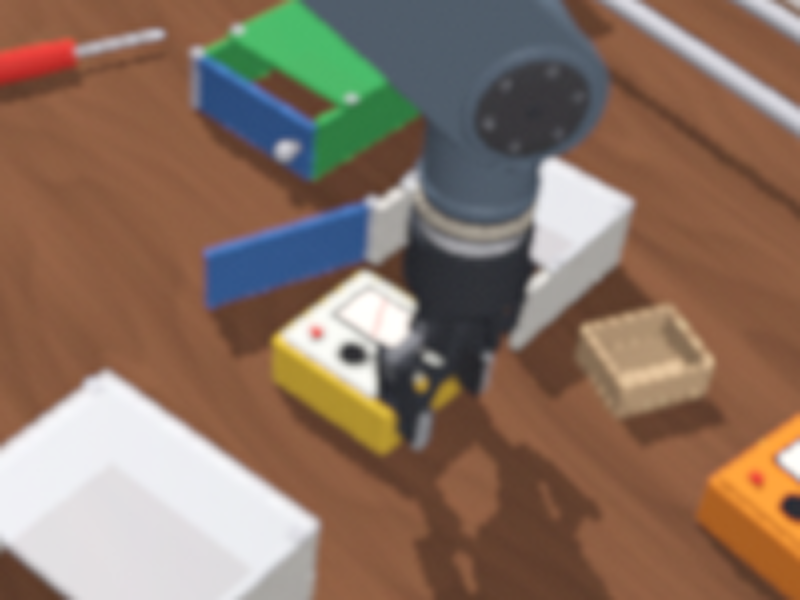

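The crop shows the meter square against the fingers. Its top corners are near-left (276,342), far-left (363,270) and near-right (~392,418), with the bottom near-right at about (387,453).

```bash
python3 -c "
from h import *
for p in((276,342,.048),(363,270,.048),(394,418,.048),(387,453,.003),(276,378,.003)): print(p,bay(PS(*p)))"
```

```text
(276, 342, 0.048) [-0.1522  0.0289]
(363, 270, 0.048) [-0.0584  0.0333]
(394, 418, 0.048) [-0.1492 -0.0695]
(387, 453, 0.003) [-0.1425 -0.0631]
(276, 378, 0.003) [-0.1442  0.0343]
```

>>> servo_tool(rows=[[[0, 0, 0, 0.004, 0, 0, 0.3], [0, 0, 0, 0.006, 0, 0, 0.3], [0, 0, 0, 0.005, 0, 0, 0.3], [0, 0, 0, 0.003, 0, 0, 0.3], [0, 0, 0, 0, 0, 0, 0.3], [0, 0, 0, -0.01, 0, 0, 0.3], [0, 0, 0, -0.03, 0, 0, 0.3], [0, 0, 0, 0, 0, 0, 0.3]]])

```text
t: 5.47
tcp_pos: [0.6215, -0.1915, 0.0341]
tool_rot: [0.625, 0.781, 0.0, 0.003]
force: [0.6, -0.5, -0.8]
finger_gap: 0.648
gripper_force: 0.0
```

>>> servo_tool(rows=[[[0, 0, 0, 0, 0, -0.03, 0.3], [0, 0, 0, 0, 0, -0.04, 0.3], [0, 0, 0, 0, 0, -0.04, 0.3], [0, 0, 7, 0, 0, 0, 0], [0, 0, 7, 0, 0, 0, 0], [0, 0, 7, 0, 0, 0, 0], [0, 0, 7, 0, 0, 0, 0], [0, 0, 7, 0, 0, 0, 0]]])

```text
t: 6.13
tcp_pos: [0.6188, -0.1868, 0.1437]
tool_rot: [0.832, 0.555, 0.0, 0.0]
force: [0.3, -0.5, -0.9]
finger_gap: 0.5
gripper_force: 0.0
```

>>> servo_tool(rows=[[[0, 0, 7, 0, 0, 0, 0.3], [0, 0, 7, 0, 0, 0, 0.3], [0, 0, 7, 0, 0, 0, 0.3], [0, 0, 7, 0, 0, 0, 0.3], [0, 0, 7, 0, 0, 0, 0.3], [0, 0, 7, 0, 0, 0, 0.3], [0, 0, 7, 0, 0, 0, 0.3], [0, 0, 6, 0, 0, 0, 0.3]]])

```text
t: 6.8
tcp_pos: [0.6188, -0.1868, 0.1435]
tool_rot: [0.994, 0.108, 0.0, -0.0]
force: [0.1, -0.3, -0.3]
finger_gap: 0.651
gripper_force: 0.0
```

```bash
python3 -c "
from h import *
st()"
```

```text
t 6.8 tcp [ 0.6188 -0.1868  0.1435] bay [-0.1004 -0.0968] toolx/y yaw in bay [-0.3, -90.3] F [ 0.1 -0.3 -0.3] gap 0.65
```

>>> servo_tool(rows=[[[0, 0, 0, -0.0224, -0.0242, 0, 0.3], [0, 0, 0, -0.0224, -0.0242, 0, 0.3], [0, 0, 0, -0.0224, -0.0242, 0, 0.3], [0, 0, 0, -0.0224, -0.0242, 0, 0.3], [0, 0, 0, 0, 0, 0.03, 0.3], [0, 0, 0, 0, 0, 0.035, 0.3], [0, 0, 0, 0, 0, 0.03, 0.3], [0, 0, 0, 0, 0, 0.015, 0.3]]])

```text
t: 7.47
tcp_pos: [0.5089, -0.1116, 0.031]
tool_rot: [0.994, 0.111, -0.001, -0.001]
force: [-0.2, -0.2, 1.1]
finger_gap: 0.652
gripper_force: 0.0
```

```bash
python3 -c "
from h import *
st();meter('B')"
```

```text
t 7.47 tcp [ 0.5089 -0.1116  0.031 ] bay [-0.1911  0.0008] toolx/y yaw in bay [0.0, -90.0] F [-0.2 -0.2  1.1] gap 0.65
```

View pics/sBc.png

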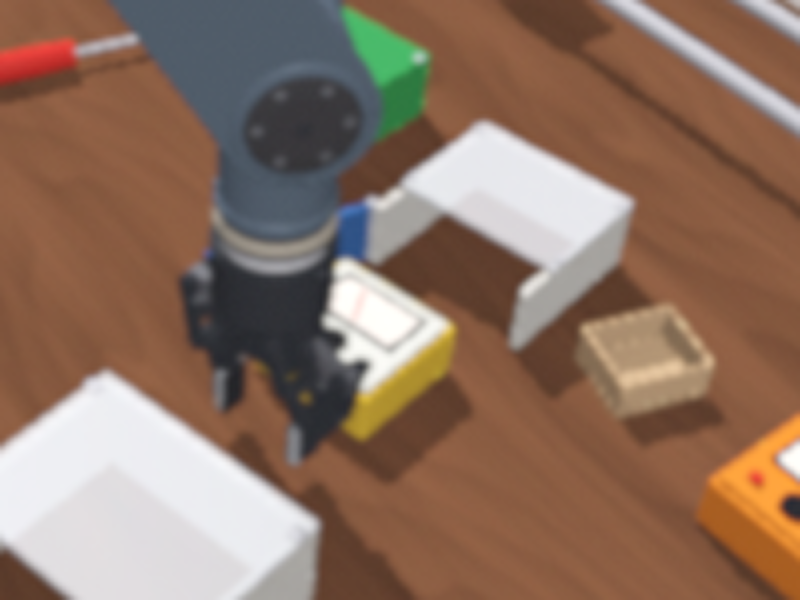

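The fingers stand behind the meter's rear face. The meter's far-right top corner is at about (455,330) and its bottom corners are at (452,366) and (362,438).

```bash
python3 -c "
from h import *
for p in((455,330,.048),(343,259,.048),(452,366,.003),(362,438,.003),(517,348,0),(635,205,.054),(408,184,.054),(372,200,.054)): print(p,bay(PS(*p)))"
```

```text
(455, 330, 0.048) [-0.06   -0.0487]
(343, 259, 0.048) [-0.0596  0.0506]
(452, 366, 0.003) [-0.0503 -0.0449]
(362, 438, 0.003) [-0.1441 -0.043 ]
(517, 348, 0) [-0.0017 -0.0654]
(635, 205, 0.054) [ 0.1289 -0.0667]
(408, 184, 0.054) [0.0305 0.066 ]
(372, 200, 0.054) [-0.0021  0.0731]
```

>>> servo_tool(rows=[[[0, 0, 0, 0.01, 0, 0, 0.3], [0, 0, 0, 0.012, 0, 0, 0.3], [0, 0, 0, 0.012, 0, 0, 0.3], [0, 0, 0, 0.012, 0, 0, 0.3], [0, 0, 0, 0.012, 0, 0, 0.3], [0, 0, 0, 0.012, 0, 0, 0.3], [0, 0, 0, 0.012, 0, 0, 0.3], [0, 0, 0, 0.008, 0, 0, 0.3]]])

```text
t: 8.23
tcp_pos: [0.5998, -0.0918, 0.0352]
tool_rot: [0.994, 0.112, 0.001, 0.001]
force: [-3.0, -1.5, 2.8]
finger_gap: 0.65
gripper_force: 1.9
```

```bash
python3 -c "
from h import *
st();meter('C')"
```

```text
t 8.23 tcp [ 0.5998 -0.0918  0.0352] bay [-0.0981  0.0001] toolx/y yaw in bay [0.1, -89.9] F [-3.  -1.5  2.8] gap 0.65
```

View pics/sCc.png

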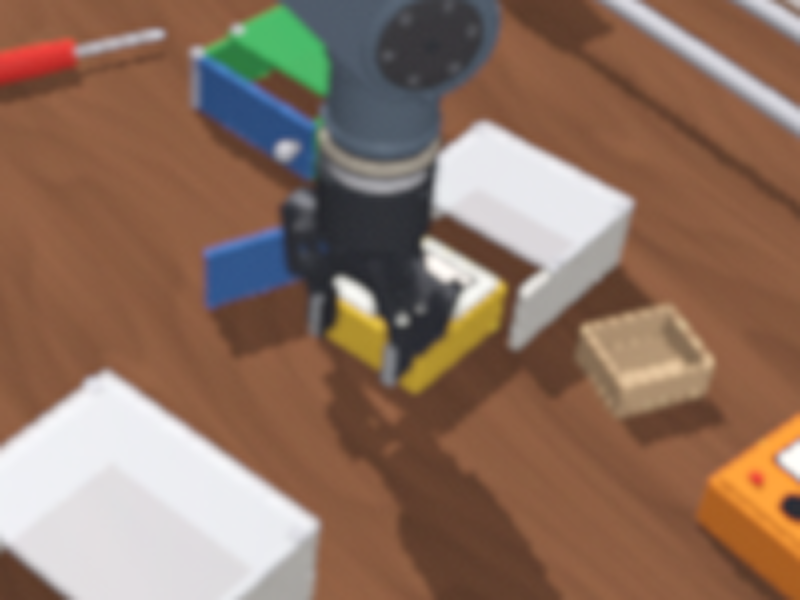

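The meter is square and lined up with the mouth. Its front-right corner, at (505,287), lies just inside the right wall.

>>> servo_tool(rows=[[[0, 0, 0, 0.008, 0, 0, 0.3], [0, 0, 0, 0.01, 0, 0, 0.3], [0, 0, 0, 0.01, 0, 0, 0.3], [0, 0, 0, 0.01, 0, 0, 0.3], [0, 0, 0, 0.008, 0, 0, 0.3]]])

```text
t: 8.75
tcp_pos: [0.6423, -0.0815, 0.0338]
tool_rot: [0.994, 0.111, -0.001, -0.0]
force: [-3.3, -1.1, 2.5]
finger_gap: 0.649
gripper_force: 1.9
```

>>> servo_tool(rows=[[[0, 0, 0, 0.008, 0, 0, 0.3], [0, 0, 0, 0.01, 0, 0, 0.3], [0, 0, 0, 0.01, 0, 0, 0.3], [0, 0, 0, 0.01, 0, 0, 0.3], [0, 0, 0, 0.01, 0, 0, 0.3], [0, 0, 0, 0.006, 0, 0, 0.3], [0, 0, 0, 0.003, 0, 0, 0.3], [0, 0, 0, 0, 0, 0, 0.3]]])

```text
t: 9.42
tcp_pos: [0.6992, -0.0689, 0.0333]
tool_rot: [0.994, 0.111, 0.001, 0.0]
force: [-0.3, 0.1, 0.4]
finger_gap: 0.651
gripper_force: 0.1
```

```bash
python3 -c "
from h import *
print(bay(PS(505,287,.048)));st();meter('D')"
```

```text
[-0.0026 -0.0475]
t 9.42 tcp [ 0.6992 -0.0689  0.0333] bay [0.0039 0.0006] toolx/y yaw in bay [0.1, -89.9] F [-0.3  0.1  0.4] gap 0.65
```

View pics/sDc.png

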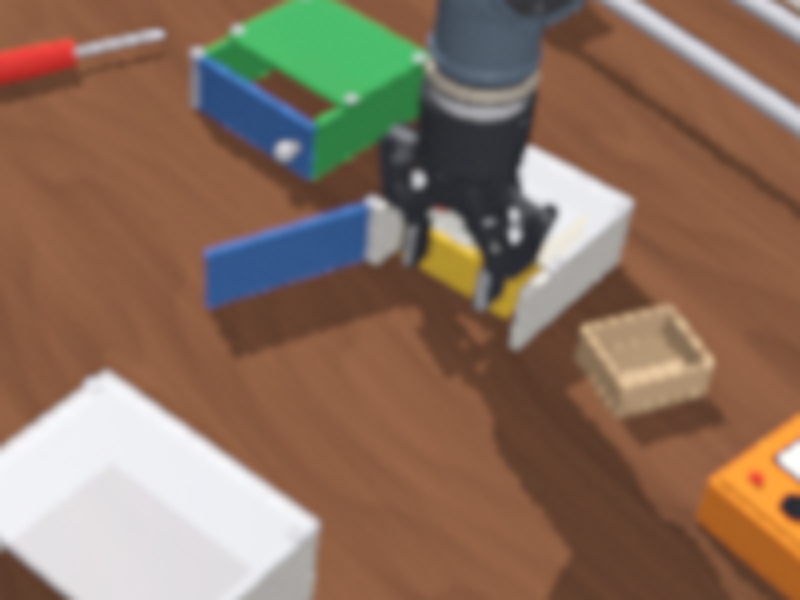

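>>> servo_tool(rows=[[[0, 0, 0, 0.004, 0, 0, 0.3], [0, 0, 0, 0.004, 0, 0, 0.3], [0, 0, 0, 0, 0, 0, 0.3], [0, 0, 0, -0.01, 0, 0, 0.3], [0, 0, 0, -0.03, 0, 0, 0.3], [0, 0, 0, 0, 0, -0.03, 0.3], [0, 0, 0, 0, 0, -0.04, -0.5], [0, 0, 0, 0, 0, -0.03, -1]]])

```text
t: 10.18
tcp_pos: [0.6679, -0.0763, 0.135]
tool_rot: [0.994, 0.111, 0.001, 0.0]
force: [1.2, 0.5, -0.9]
finger_gap: 0.378
gripper_force: 0.0
```

```bash
python3 - <<'E'
from h import *
st()
for n,p in dict(gknob=(331,233,.03),gcorner=(337,222,.05)).items(): print(n,bay(onz("top",np.array(p[:2])/1.4286,p[2])))
for p in((507,318,.003),(207,252,.054),(366,205,.054)): print(p,bay(PS(*p)))
def T(f,d,r=.085):
    f=np.radians(f); return np.array([0,.067])+r*np.array([-np.sin(f),-np.cos(f)])+d*np.array([-np.cos(f),np.sin(f)])
print("start",T(112,.05).round(4))
pr=T(112,.05)
for f in list(range(105,-1,-7)):
    q=T(f,.02); d=q-pr; pr=q; print(f,"tool x,y step",d[0].round(4),(-d[1]).round(4),"bay",q.round(4))
E
```

```text
t 10.18 tcp [ 0.6679 -0.0763  0.135 ] bay [-0.0283  0.0002] toolx/y yaw in bay [0.0, -90.0] F [ 1.2  0.5 -0.9] gap 0.38
gknob [0.0222 0.1756]
gcorner [0.0317 0.1586]
(507, 318, 0.003) [ 0.015  -0.0438]
(207, 252, 0.054) [-0.1259  0.1188]
(366, 205, 0.054) [-0.0094  0.0726]
start [-0.0601  0.1452]
105 tool x,y step -0.0168 0.0369 bay [-0.0769  0.1083]
98 tool x,y step -0.0045 0.0097 bay [-0.0814  0.0986]
91 tool x,y step -0.0032 0.0102 bay [-0.0846  0.0885]
84 tool x,y step -0.002 0.0105 bay [-0.0866  0.078 ]
77 tool x,y step -0.0007 0.0106 bay [-0.0873  0.0674]
70 tool x,y step 0.0006 0.0106 bay [-0.0867  0.0567]
63 tool x,y step 0.0019 0.0105 bay [-0.0848  0.0462]
56 tool x,y step 0.0032 0.0102 bay [-0.0817  0.036 ]
49 tool x,y step 0.0044 0.0097 bay [-0.0773  0.0263]
42 tool x,y step 0.0055 0.0091 bay [-0.0717  0.0172]
35 tool x,y step 0.0066 0.0084 bay [-0.0651  0.0088]
28 tool x,y step 0.0076 0.0075 bay [-0.0576  0.0013]
21 tool x,y step 0.0084 0.0065 bay [-0.0491 -0.0052]
14 tool x,y step 0.0092 0.0054 bay [-0.04   -0.0106]
7 tool x,y step 0.0098 0.0043 bay [-0.0302 -0.0149]
0 tool x,y step 0.0102 0.0031 bay [-0.02  -0.018]
```

>>> servo_tool(rows=[[[0, 0, 0, -0.008, -0.0363, 0, -1], [0, 0, 0, -0.008, -0.0363, 0, -1], [0, 0, 0, -0.008, -0.0363, 0, -1], [0, 0, 0, -0.008, -0.0363, 0, -1], [0, 0, 0, 0, 0, 0, -1], [0, 0, 0, 0, 0, 0.04, -1], [0, 0, 0, 0, 0, 0.04, -1], [0, 0, 0, 0, 0, 0.02, -1]]])

```text
t: 10.85
tcp_pos: [0.6032, 0.0589, 0.0305]
tool_rot: [0.994, 0.111, -0.0, -0.0]
force: [-1.2, -0.7, 0.1]
finger_gap: 0.001
gripper_force: 0.0
```

>>> servo_tool(rows=[[[0, 0, 0, -0.006, 0.012, 0, -1], [0, 0, 0, -0.006, 0.012, 0, -1], [0, 0, 0, -0.005, 0.013, 0, -1], [0, 0, 0, -0.0045, 0.0097, 0, -1], [0, 0, 0, -0.0032, 0.0102, 0, -1], [0, 0, 0, -0.002, 0.0105, 0, -1], [0, 0, 0, -0.0007, 0.0106, 0, -1], [0, 0, 0, 0.0006, 0.0106, 0, -1]]])

```text
t: 11.52
tcp_pos: [0.5986, -0.0353, 0.0346]
tool_rot: [0.994, 0.111, 0.002, 0.0]
force: [1.3, 2.7, 3.0]
finger_gap: -0.0
gripper_force: 2.3
```

```bash
python3 -c "
from h import *
st()"
```

```text
t 11.52 tcp [ 0.5986 -0.0353  0.0346] bay [-0.0869  0.0554] toolx/y yaw in bay [0.0, -90.0] F [1.3 2.7 3. ] gap -0.0
```

Contact is made and the door is following. I'll continue along the arc.

>>> servo_tool(rows=[[[0, 0, 0, 0.0019, 0.0105, 0, -1], [0, 0, 0, 0.0032, 0.0102, 0, -1], [0, 0, 0, 0.0044, 0.0097, 0, -1], [0, 0, 0, 0.0055, 0.0091, 0, -1], [0, 0, 0, 0.0066, 0.0084, 0, -1], [0, 0, 0, 0.0076, 0.0075, 0, -1], [0, 0, 0, 0.0084, 0.0065, 0, -1], [0, 0, 0, 0.0092, 0.0054, 0, -1]]])

```text
t: 12.18
tcp_pos: [0.6582, -0.09, 0.034]
tool_rot: [0.994, 0.111, -0.0, -0.0]
force: [-1.6, 1.9, 6.0]
finger_gap: -0.003
gripper_force: 0.6
```

>>> servo_tool(rows=[[[0, 0, 0, 0.0098, 0.0043, 0, -1], [0, 0, 0, 0.009, 0.003, 0, -1], [0, 0, 0, 0.005, 0, 0, -1], [0, 0, 0, 0.003, 0, 0, -1], [0, 0, 0, 0, 0, 0, -1]]])

```text
t: 12.6
tcp_pos: [0.6804, -0.093, 0.034]
tool_rot: [0.994, 0.112, -0.007, 0.0]
force: [-12.7, -6.2, 16.1]
finger_gap: -0.001
gripper_force: 7.7
```

```bash
python3 -c "
from h import *
st()"
```

```text
t 12.6 tcp [ 0.6804 -0.093   0.034 ] bay [-0.0197 -0.0188] toolx/y yaw in bay [0.2, -89.8] F [-12.7  -6.2  16.1] gap -0.0
```

The 14 N reaction shows the door is against its stop. I'll back off straight, lift clear and look.

>>> servo_tool(rows=[[[0, 0, 0, -0.01, 0, 0, -1], [0, 0, 0, -0.03, 0, 0, -1], [0, 0, 0, -0.03, 0, 0, -1], [0, 0, 0, 0, 0, -0.04, -1], [0, 0, 0, 0, 0, -0.04, -1], [0, 0, 0, 0, 0, -0.04, -1], [0, 0, 0, -0.03, 0, -0.02, -1], [0, 0, 0, -0.03, 0, 0, -1]]])

```text
t: 13.27
tcp_pos: [0.5621, -0.1212, 0.1782]
tool_rot: [0.994, 0.112, 0.005, 0.003]
force: [0.6, -0.3, 0.7]
finger_gap: 0.001
gripper_force: 0.0
```

>>> servo_tool(rows=[[[0, 0, 0, 0, -0.04, 0, -1], [0, 0, 0, 0, -0.04, 0, -1], [0, 0, 0, 0, -0.04, 0, -1], [0, 0, 0, 0, -0.04, 0, -1], [0, 0, 0, 0, -0.04, 0, -1], [0, 0, 0, 0, -0.04, 0, -1], [0, 0, 0, 0, -0.04, 0, -1], [0, 0, 0, 0, 0, 0, -1]]])

```text
t: 13.93
tcp_pos: [0.4935, 0.1592, 0.1727]
tool_rot: [0.993, 0.115, -0.002, -0.001]
force: [-0.3, -0.0, 0.5]
finger_gap: -0.003
gripper_force: 0.0
```

```bash
python3 - <<'E'
from h import *
st();meter('E')
a=cv2.imread("pics/sEc.png");b=cv2.resize(cv2.imread("pics/tE.png")[85:210,80:450],(800,270))
cv2.imwrite("pics/E.png",np.vstack([cv2.resize(a[:440],(600,330)).copy() if 0 else cv2.copyMakeBorder(cv2.resize(a[:440],(600,330)),0,0,0,200,0),b]))
E
```

```text
t 13.93 tcp [0.4935 0.1592 0.1727] bay [-0.1466  0.2683] toolx/y yaw in bay [0.5, -89.5] F [-0.3 -0.   0.5] gap -0.0
```

View pics/E.png

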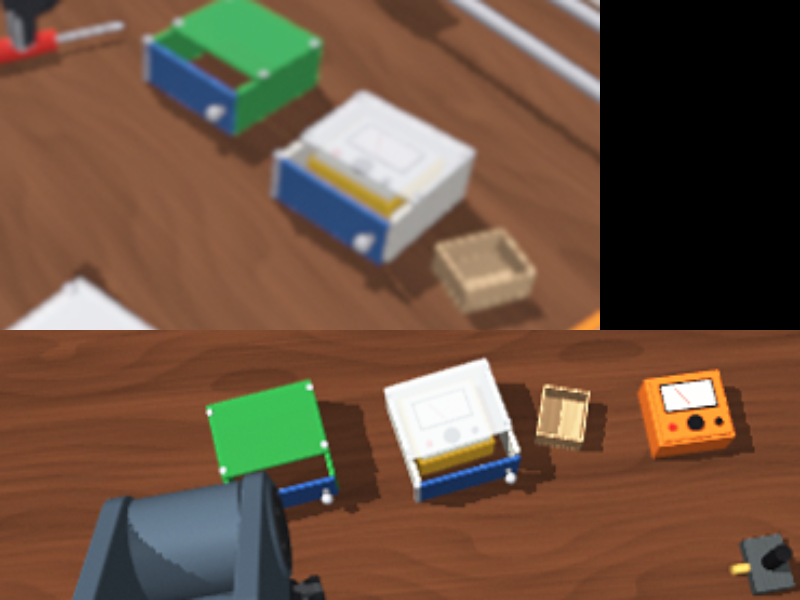

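The picture shows the door (415,490)–(520,462) closed flush across the mouth, and the meter inside with its yellow rear edge at (417,462)–(493,440). I'll check those numbers before handing in.

```bash
python3 - <<'E'
from h import *
Q=lambda u,v,z:bay(onz("top",(80+u*370/800,85+(v-330)*125/270),z))
print("rear",Q(417,462,.048),Q(493,438,.048),"door top",Q(416,492,.054),Q(519,463,.054))
hsv=cv2.cvtColor(cv2.imread("pics/tE.png"),cv2.COLOR_BGR2HSV)
m=cv2.inRange(hsv,(100,120,60),(125,255,255));m[:,:265]=0;m[:,330:]=0;m[:130]=0;m[175:]=0
v,u=np.nonzero(m)
e=[]
for c in range(u.min()+3,u.max()-2): e.append(bay(onz("top",(c,v[u==c].min()),.054)))
e=np.array(e);print("door edge slope rad",np.polyfit(e[:,1],e[:,0],1))
E
```

```text
rear [0.0269 0.0573] [ 0.028  -0.0423] door top [-0.0122  0.0711] [-0.0155 -0.0606]
door edge slope rad [ 0.02988283 -0.00291188]
```

```bash
python3 -c "
from station import manip
print(manip.sign_off())"
```

```text
the job is handed in; nothing more can be done
None
```

I slid the yellow meter fully into the small white bay, swung the blue door shut against its stop and handed the job in at about 14 s; the result was not reported back, and I did not re-measure the four bystanders.

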